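Hang a cup carrier on the sloped serving rail

ROBOT

A 6-joint arm with a two-finger parallel gripper is mounted at the origin on the work surface. World frame = base frame: x ahead of the robot, y to its left, z up, the work surface at z = 0. Lengths are in mm, angles in rad, forces in N, time in s.
With the tool pointing down it reaches from about 350 to 975 mm from the base axis. Payload 7.1 kg.
Tool frame: the origin (TCP) lies midway between the tips of the shut fingers; the grasp point (between the pads) lies ctrl.grip_point_offset behind it (ctrl.grip_point_offset is the distance from the TCP to the grasp point, in mm); z points along the fingers, y is the line along which they close (so a half turn about z gives the same grasp; the last joint's range is limited). The gripper opens to 88 mm and grips with 3 to 60 N. Pads are 20 mm wide; open, the fingers measure 115 mm over their backs; the gripper's body (75 mm by 178 mm) begins 61 mm behind the grasp point.
Start: joints at [1.167, 0.423, 1.63, -0, 1.089, -0.019], TCP at [234.576, 579.292, 222.675] pointing down, gripper open.
Joint ranges: [-3, 3], [-0.9, 2.11], [0.09, 2.58], [-1.31, 4.45], [0.11, 2.69], [-2.54, 2.54]. Speed limits (rad/s): [2.39, 2.39, 3.01, 3.14, 3.14, 3.14].

INTERFACE

Orientations are given as a rotation vector (axis times angle).
In Python, from workcell import ctrl, get_image, close_job, finder gives the robot as it stands.
- The arm moves only by the tool servo_tool, never from a script. Its argument "deltas" is a list of rows, each a list of 2 entries, a list of its own where there are three numbers: the shift along the tool's x, y, z in mm, then the turn, a rotation vector about the tool's x, y, z in rad. A call has 1 to 5 rows; each row is the pose to reach, as a shift and turn from the pose commanded when the call began, along the tool's axes at that moment; what a row does not reach only later rows make up. A row lasts 1/12 s, in which the tool goes at most 41.7 mm and 7.16 degrees, less where a joint would pass 70% of its speed; a pose out of reach is approached as far as the arm can. A call with a gripper value outside its range is refused whole. "grip" is the closure, from -1 (fully open) to 1 (shut), so that 0 is half open, set as the call begins (left out, the last holds). The fingers move at their own pace and stop on an object; the grip force is fixed at half the most. Time passes only in rows, so rows that repeat a pose let the fingers close. It gives the time, the measured TCP pose, the force, the opening and the grip force at its end, in the units of the state.
- ctrl.get_obs(): the state, without advancing time (a new reading comes with each control period).
- get_image(name): name is "scene" or "side" or "wrist"; returns a dict with "frame" (400x640x3 uint8, blue, green, red), "depth" (400x640 float32, mm along the optical axis (not along the pixel's ray), 0 where there is no reading), "K" (3x3 intrinsics, pixels), "pose" (4x4, takes a point from camera to world coordinates). Camera axes: x right, y down, z forward; pixel columns grow to the right and rows downward; lengths in mm; the calibration is good to about 2 mm. A picture is of the moment at which its call begins.
- close_job(): hands the job in; it is judged then, once.
Trained networks look in a picture, given as the dict that the camera call returned (one of the last four; its "shot" number tells which), for a name from the list of things; names that differ only in an ending like _2 or _b are one class to them, and where a whole thing is asked for, a point or a joint stands for the part that bears it (a point fixed in the world has none). Each returns a list of dicts, best first, with "score" (0 to 1); they miss things now and then, are a little off and sometimes report something else, mostly with a low value. They report only what shows in the picture. A call takes as long as a camera call.
- finder.search_frame(query, picture): "rect" ([centre column, centre row, width, height] as shares, 0 to 1, of the picture: columns of its width, rows of its height, round what is visible of it).
- finder.silhouettes(query, picture): "mask" (400x640 bool, what is visible of it) and "rect" ([centre column, centre row, width, height] as shares, 0 to 1, of the picture: columns of its width, rows of its height, round what is visible of it).
The state is a dict: "t": time; "qpos": joint angles; "qvel": joint speeds; "joint_torque": joint torques, N m; "ee_pos": TCP position; "orientation": TCP orientation; "ft_force": force on the tool from outside, world axes, zero at the start; "moment": the same for the moment, N m; "width": finger opening in mm; "grasp_force": force on a finger pad.
Only numpy, scipy, OpenCV 4.12 (cv2) and the standard library are available. Lean on these libraries where they do the work, as an engineer would, in place of code of your own. Each camera call takes 0.05 s, during which the arm holds its last target. There are 200 camera calls.

TASK

Pick up the roller hanger with the cup on its tray, hook it over the top end of the sloped serving rail and set its wheels down gently on the bar behind the sprung gate, then, with the wheels still on the bar, push it along and out through the gate. Let go once it is through, so that it rolls down to the rubber stop by itself, and see that it has come to rest there with the gate shut behind it. Never lean hard on the rail, and leave the other things where they are.

Things in the scene. Friction and masses are not known exactly. Their poses are not given: they have to be found in the camera images.
- hanger_grip (a point): centre of the hanger's grip: upright black tab 12 mm thick (x), 34 wide (y), 58 tall, top of the steel hanger (about 0.45 kg, 268 tall, standing on its tray at the start). y = rolling direction. Below it a bridge, 32 x 76 (y) mm, 28 to 40 below this point. On the -x side a plate runs down from the bridge, steps out to x = -47 at 105 below this point, and down to the tray. It hangs in balance
- hanger_wheels (a point): midway between the hanger's two white wheels at their lowest line, which rides on the bar; 65 mm straight below hanger_grip. Wheels in line along y, 48 mm apart, 22 in diameter, 18 wide, turning freely with some damping
- hanger_lip (a point): lower edge of the hanger's short lip, on its +x side (x = 18, 90 mm below hanger_grip, 60 long). The bar enters the hook from this open +x side, so the lip must pass over the bar, from the robot's side. Between lip and plate are 22 mm for the 14 mm bar
- hanger_tray (a point): underside centre of the hanger's tray, 94 x 84 (y) mm, 240 mm straight below hanger_grip; the clear cup fixed on the tray reaches 81 mm above this point
- stand: steel stand of the rail. Origin on the counter below the bar; x across the bar, away from the robot; y along it, downhill; z up. 18 mm square uprights at y = -245 and +205 mm. On them a flat bar, 14 mm thick, 24 tall, 480 long, top edge falling 0.12 rad towards +y. Bar height is reset by hand: its top is up to 6 mm above or below nominal (218 mm at y = 0). Feel for it
- landing (a point): point of the stand at y = -135 mm over the bar's centre line, at the NOMINAL height of the bar's top (the true top is within 6 mm above or below; its line in plan and its slope are exact). The hanger's wheels are set on the bar here, its y along the stand's y, tipped with the slope; within 20 mm along the bar will do
- stop_place (a point): point of the stand at y = +125 mm on the bar's centre line, at the nominal height of the bar's top: hanger_wheels comes here when the hanger stands against the rubber stop, a block on the bar, 22 mm wide and 32 high, whose face is 39 mm further downhill
- gate (a joint): opening of the sprung gate, rad; 0 shut, at most 1.35. Steel flap 36 mm long, 12 tall, across the bar at y = -90 mm of the stand, 25 to 37 above the bar's top, on a pin 32 beyond the bar (+x). Swings downhill only: the hanger's bridge pushes it aside (2 to 6 N), it rubs on the bridge and springs shut once the hanger's middle is about 115 mm downhill of landing. Shut, it holds the hanger back

How it is judged (in metres and radians):
On the way, in this order (a step that is already met when the one before it is completed fails the run):
1. the hanger stands with its wheels on the bar at the landing behind the shut gate, still held in the gripper, and quiet (contact force between hanger and rail_c0 above 0.5 N and contact force between the fingers and hanger above 1 N and y of hanger_grip in the frame of stand between -0.185 and -0.1 m and x of hanger_grip in the frame of stand between -0.008 and 0.008 m and angle between the y axis of hanger_grip and the y axis of stand, either way round below 0.2 rad and value of joint gate below 0.1 rad and linear speed of hanger below 0.03 m/s), for 0.3 s.
2. the hanger, its wheels on the bar, pushes the gate open (value of joint gate above 0.4 rad and contact force between hanger and rail_c0 above 0.2 N and x of hanger_grip in the frame of stand between -0.012 and 0.012 m), for 0.1 s.
3. the hanger is let go on the bar with at least 65 mm still to roll (contact force between the fingers and hanger below 0.05 N and contact force between hanger and rail_c0 above 0.2 N and y of hanger_grip in the frame of stand between -0.085 and 0.065 m), for 0.04 s.
At the end, for the whole second after the job is handed in: The hanger hangs on the bar against the rubber stop (its grip within 15 mm of its place along the bar, 12 mm across), tilted less than 0.25 rad, at rest, let go, and the gate is shut (below 0.1 rad) (y of hanger_grip in the frame of stand between 0.118 and 0.148 m and x of hanger_grip in the frame of stand between -0.012 and 0.012 m and contact force between hanger and rail_c0 above 0.5 N and angle between hanger_grip's own z axis and vertical below 0.25 rad and linear speed of hanger below 0.02 m/s and value of joint gate below 0.1 rad and contact force between the fingers and hanger below 0.05 N); the robot touches nothing.
It fails at once if the hanger is pressed on the bar with more than 18 N (contact force between hanger and rail_c0 above 18 N).
It fails at once if a bystander (syrup jar, cup stack, ice pan) is moved more than 30 mm (distance of any of syrup_jar, cup_stack, ice_pan from where it was at the start of the episode above 0.03 m).
It also fails if it takes over 67 s, if anything falls off the work surface, if the arm or the gripper's body presses on something with over 40 N, if the wrist force passes 120 N, or if a joint passes its speed limit or range.

## Working session

There is one attempt and no reset: what is moved stays moved. The work goes in short steps, Python scripts to look and compute and a tool call to move; the robot and the scene stay as the last step left them, time stands still between calls to the robot, and variables do not carry over. Pictures are saved under pics/ and viewed, at most 10 in all, crops included, and the job is handed in when it is done.

Besides the shell and the picture viewer there is one more tool, called after "Emit:" as name(argument=value, ...), one argument or row to a line, values as JSON. servo_tool: Moves the arm, as the interface text tells. Its arguments: {"type":"object","properties":{"deltas":{"type":"array","items":{"type":"array"}},"grip":{"type":"number"}},"required":["deltas"]}

```bash
ls; mkdir -p pics; cat > h.py <<'E'
import numpy as np,cv2
from workcell import ctrl,get_image,close_job,finder
from scipy.spatial.transform import Rotation as R
def cloud(p):
    d=p["depth"];K=p["K"];v,u=np.mgrid[:400,:640]
    P=np.stack([(u-K[0,2])/K[0,0]*d,(v-K[1,2])/K[1,1]*d,d],-1)
    T=p["pose"];return P@T[:3,:3].T+T[:3,3]
def st():
    o=ctrl.get_obs();print({k:np.round(o[k],3) for k in("t","qpos","ee_pos","orientation","ft_force","moment","width","grasp_force")});return o
E
python3 - <<'E'
from h import *
print(ctrl.grip_point_offset);o=st();print(R.from_rotvec(o["orientation"]).as_matrix().round(3))
ims=[]
for n in("scene","side"):
    p=get_image(n);C=cloud(p);ims.append(p["frame"]);np.savez(n,f=p["frame"],C=C,d=p["depth"],K=p["K"],T=p["pose"])
    print(n,p["pose"].round(2).tolist())
    for q in("hanger_grip","stand","gate","syrup_jar","cup_stack","ice_pan"):
        try:
            for r in finder.silhouettes(q,p)[:1]:
                m=r["mask"]&(p["depth"]>0);X=C[m]
                print(q,round(r["score"],2),np.array(r["rect"]).round(3),np.percentile(X,[2,50,98],axis=0).round(0).tolist())
                np.save(f"m_{n}_{q}",m)
        except Exception as e:print(q,e)
    cv2.imwrite(f"pics/{n}.png",p["frame"])
E
```

```text
pics
18.700000000000003
{'t': np.float64(0.0), 'qpos': array([ 1.167,  0.424,  1.631,  0.   ,  1.089, -0.019]), 'ee_pos': array([234.36 , 578.814, 221.911]), 'orientation': array([-6.010e-01, -3.083e+00,  2.000e-03]), 'ft_force': array([-0.576,  0.54 , -0.386]), 'moment': array([-0.02 ,  0.049, -0.009]), 'width': np.float64(87.893), 'grasp_force': np.float64(0.0)}
[[-0.927  0.375 -0.001]
 [ 0.375  0.927 -0.001]
 [ 0.    -0.001 -1.   ]]
scene [[0.14, 0.65, -0.75, 1185.4], [0.99, -0.09, 0.11, -98.6], [0.0, -0.76, -0.65, 706.98], [0.0, 0.0, 0.0, 1.0]]
hanger_grip 0.78 [0.449 0.47  0.074 0.317] [[424.0, -107.0, 2.0], [480.0, -63.0, 158.0], [525.0, -17.0, 267.0]]
gate 0.68 [0.474 0.496 0.011 0.064] [[638.0, -57.0, 248.0], [672.0, -50.0, 259.0], [675.0, -45.0, 263.0]]
syrup_jar it knows: gate, hanger_grip, hanger_lip, hanger_tray, hanger_wheels, landing, stand, stop_place
cup_stack it knows: gate, hanger_grip, hanger_lip, hanger_tray, hanger_wheels, landing, stand, stop_place
ice_pan it knows: gate, hanger_grip, hanger_lip, hanger_tray, hanger_wheels, landing, stand, stop_place
side [[0.94, -0.25, 0.23, 379.89], [-0.34, -0.71, 0.62, -529.86], [0.01, -0.66, -0.75, 830.76], [0.0, 0.0, 0.0, 1.0]]
stand 0.72 [0.555 0.582 0.125 0.573] [[587.0, -229.0, 4.0], [636.0, -54.0, 8.0], [696.0, 243.0, 181.0]]
gate 0.73 [0.581 0.434 0.032 0.027] [[634.0, -59.0, 1.0], [656.0, -52.0, 258.0], [777.0, 168.0, 263.0]]
syrup_jar it knows: gate, hanger_grip, hanger_lip, hanger_tray, hanger_wheels, landing, stand, stop_place
cup_stack it knows: gate, hanger_grip, hanger_lip, hanger_tray, hanger_wheels, landing, stand, stop_place
ice_pan it knows: gate, hanger_grip, hanger_lip, hanger_tray, hanger_wheels, landing, stand, stop_place
```

View pics/scene.png

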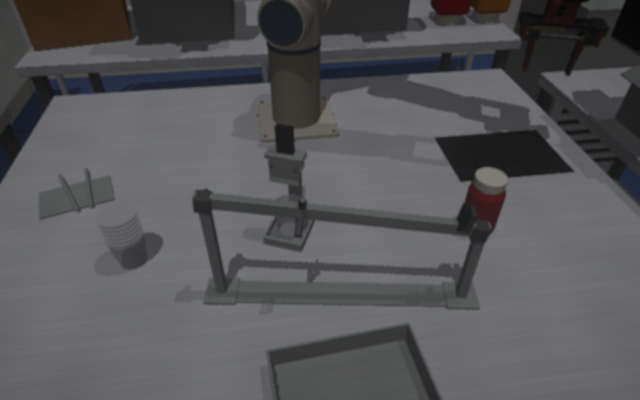

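View pics/side.png

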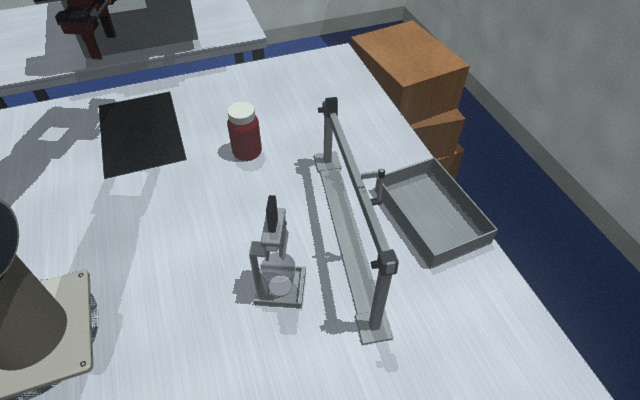

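```bash
cat > fit.py <<'E'
from h import *
A=np.load("scene.npz");B=np.load("side.npz")
S={n:np.load(n+".npz")["C"].reshape(-1,3) for n in("scene","side")}
def pr(n,P):
    c,(w,h),a=cv2.minAreaRect(P[:,:2].astype(np.float32));print(n,len(P),"rect",np.round(c,1),round(w,1),round(h,1),round(a,2),"z",np.percentile(P[:,2],[2,50,98]).round(1))
sel=lambda P,x0,x1,y0,y1,z0,z1:P[(P[:,0]>x0)&(P[:,0]<x1)&(P[:,1]>y0)&(P[:,1]<y1)&(P[:,2]>z0)&(P[:,2]<z1)]
for n,P in S.items():
    print(n)
    G=sel(P,400,560,-140,20,215,290);pr("tab",G)
    G=sel(P,400,560,-140,20,200,211);pr("bridge",G)
    G=sel(P,400,540,-140,20,3,24);pr("tray",G)
    T=sel(P,560,760,-320,280,120,330)
    for y in range(-300,280,40):
        q=T[(T[:,1]>=y)&(T[:,1]<y+40)]
        if len(q)>5:
            zt=np.percentile(q[:,2],95);t=q[(q[:,2]>zt-10)]
            print(y,len(q),"x",np.percentile(q[:,0],[3,50,97]).round(1),"ztop",zt.round(1),"xtop",np.percentile(t[:,0],[5,95]).round(1), "y",q[:,1].mean().round(1))
E
python3 fit.py
```

```text
scene
tab 532 rect [470.  -67.5] 45.1 22.3 59.01 z [216.  245.6 269.7]
bridge 199 rect [482.9 -62.6] 79.2 31.7 86.49 z [200.1 206.4 210.8]
tray 938 rect [471.4 -59.3] 157.6 136.4 89.65 z [ 3.1  9.3 22.8]
-220 1066 x [604.2 620.2 625.6] ztop 244.2 xtop [601.9 624.9] y -200.9
-180 427 x [612.8 624.1 628.5] ztop 240.4 xtop [612.7 627.2] y -160.1
-140 428 x [619.  630.3 635. ] ztop 235.5 xtop [619.  634.3] y -120.1
-100 456 x [625.9 637.3 669.5] ztop 230.3 xtop [625.5 640.8] y -78.6
-60 591 x [633.9 647.  673.8] ztop 261.8 xtop [638.  674.5] y -44.5
-20 411 x [638.8 649.9 654.4] ztop 220.7 xtop [638.7 653.8] y -0.1
20 411 x [644.5 656.4 660.9] ztop 215.9 xtop [644.4 660.4] y 40.0
60 403 x [651.3 663.  667.2] ztop 211.0 xtop [651.3 666.7] y 80.0
100 395 x [657.5 669.3 673.7] ztop 206.4 xtop [657.4 673. ] y 119.8
140 398 x [664.2 675.8 680.3] ztop 201.4 xtop [664.2 679.4] y 160.0
180 667 x [669.8 684.4 692.5] ztop 225.6 xtop [670.  691.2] y 202.6
220 636 x [674.5 691.7 697.2] ztop 191.7 xtop [673.4 696.3] y 235.6
side
tab 373 rect [468.  -68.2] 67.3 25.9 60.38 z [215.5 253.8 270.5]
bridge 
[... 312 characters left out ...]
 [609.5 625. ] y -160.0
-140 213 x [615.2 621.1 631.9] ztop 236.0 xtop [615.9 631.5] y -120.4
-100 274 x [621.8 631.6 668.2] ztop 231.3 xtop [622.4 639.6] y -75.4
-60 417 x [628.9 644.3 670.5] ztop 262.2 xtop [634.  671.1] y -48.4
-20 155 x [634.8 640.2 651. ] ztop 221.7 xtop [635.5 650.5] y -0.5
20 142 x [641.  647.  657.4] ztop 216.6 xtop [642.  657.2] y 39.7
60 123 x [647.9 653.9 663.6] ztop 211.4 xtop [648.3 663. ] y 80.0
100 119 x [653.6 660.1 670.3] ztop 207.1 xtop [654.9 670.2] y 119.8
140 99 x [660.8 666.3 676.4] ztop 202.4 xtop [661.2 676.2] y 159.0
180 266 x [665.8 672.9 686.4] ztop 226.3 xtop [666.5 686.1] y 200.2
220 142 x [658.3 672.9 684.2] ztop 190.0 xtop [658.5 677.4] y 233.1
```

```bash
cat >> fit.py <<'E'
print("-----")
for n,P in S.items():
    for nm,b in dict(upA=(570,660,-280,-150,40,150),upB=(640,720,190,280,40,150),gate=(625,665,-80,-20,250,258),pin=(665,690,-80,-20,250,262),tabtop=(440,510,-110,-30,255,275),tab2=(440,510,-110,-30,222,250),tray=(400,540,-140,20,8,22),stop=(640,720,150,220,215,235)).items():
        q=sel(P,*b)
        if len(q)>5: pr(nm,q); print("   ",np.percentile(q[:,:2],[5,50,95],axis=0).round(1).tolist())
E
python3 fit.py | sed -n '/-----/,$p'
```

```text
-----
upA 537 rect [ 613.3 -203.3] 18.6 19.2 82.01 z [ 42.2  97.9 147.9]
    [[609.0, -211.7], [619.7, -201.9], [621.9, -193.9]]
upB 589 rect [687.4 236.2] 23.6 14.1 40.85 z [ 43.   98.9 147.3]
    [[678.1, 230.9], [691.3, 235.6], [693.5, 246.5]]
pin 63 rect [670.7 -51.1] 12.2 11.1 89.76 z [250.6 257.5 261.8]
    [[667.6, -57.0], [672.6, -52.2], [675.1, -46.5]]
tabtop 186 rect [470.6 -62.1] 35.0 14.6 68.92 z [255.5 265.5 270.1]
    [[464.0, -77.0], [473.1, -61.8], [480.7, -47.2]]
tab2 239 rect [475.1 -63.6] 34.4 11.1 72.9 z [222.7 235.9 249.3]
    [[468.1, -77.2], [474.9, -62.6], [480.7, -47.0]]
tray 510 rect [471.9 -63. ] 85.1 92.8 65.93 z [ 8.1 15.8 21.7]
    [[449.7, -111.5], [496.4, -73.1], [524.5, -18.5]]
stop 174 rect [680.6 210.1] 20.5 26.4 87.27 z [215.3 221.9 227.1]
    [[670.0, 200.7], [684.1, 207.6], [691.5, 218.5]]
upA 388 rect [ 606.3 -208.6] 13.2 23.9 36.93 z [ 43.   98.9 147. ]
    [[601.3, -215.1], [605.6, -213.0], [616.6, -199.1]]
upB 274 rect [678.6 233.6] 14.4 22.8 44.33 z [ 42.3  95.  147.5]
    [[673.2, 227.6], [679.0, 231.1], [688.3, 242.2]]
gate 61 rect [648.9 -52. ] 5.7 33.2 76.13 z [250.5 254.9 257.5]
    [[635.0, -56.7], [650.6, -52.3], [663.9, -48.8]]
pin 26 rect [668.5 -54.8] 14.4 7.6 84.5 z [251.9 258.1 262. ]
    [[665.3, -59.5], [667.5, -57.1], [672.0, -48.0]]
tabtop 182 rect [468.8 -64.1] 35.6 12.4 65.39 z [255.7 268.6 270.9]
    [[459.0, -80.3], [467.7, -69.4], [477.1, -51.0]]
tab2 119 rect [472.6 -68.3] 33.9 11.6 45.54 z [222.8 236.4 249.6]
    [[457.8, -81.0], [465.7, -77.7], [478.8, -56.4]]
tray 735 rect [468.3 -64.5] 85.5 94.2 66.0 z [ 8.1 13.5 21.7]
    [[422.4, -113.8], [471.9, -80.2], [517.5, -40.3]]
stop 83 rect [677.1 207.8] 21.7 22.1 88.99 z [216.7 223.1 228. ]
    [[666.5, 198.2], [676.0, 202.4], [686.1, 215.4]]
```

```bash
cat > plan.py <<'E'
import numpy as np
from scipy.spatial.transform import Rotation as R,Slerp
# tool rotation: x=hanger y (downhill), y=hanger x, z=down ; yaw of hanger, tip=slope tilt
def tool(yaw,tip=0.):
    H=R.from_euler('z',yaw)*R.from_euler('x',-tip)
    return H*R.from_matrix(np.array([[0,1,0],[1,0,0],[0,0,-1.]]))
def plan(p0,R0,p1,R1,n):
    """n rows straight, grouped in calls of 5"""
    p0,p1=np.array(p0,float),np.array(p1,float);s=Slerp([0,1],R.concatenate([R0,R1]))
    pose=lambda k:(p0+(p1-p0)*k/n,s(k/n))
    for b in range(0,n,5):
        pb,Rb=pose(b);print("[",end="")
        for k in range(b+1,min(b+5,n)+1):
            p,r=pose(k);print([Rb.inv().apply(p-pb).round(1).tolist(),(Rb.inv()*r).as_rotvec().round(3).tolist()],end=", ")
        print("]")
E
python3 - <<'E'
from plan import *
import ast
R0=R.from_rotvec([-6.010e-01, -3.083e+00,  2.000e-03])
plan([234.5,579.3,222.7],R0,[470,-63.7,330],tool(-.419),20)
E
```

```text
[[[-23.0, -25.4, -5.3], [-0.0, 0.0, 0.08]], [[-46.0, -50.8, -10.7], [-0.0, 0.0, 0.16]], [[-69.0, -76.1, -16.0], [-0.0, 0.0, 0.241]], [[-91.9, -101.5, -21.4], [-0.0, 0.0, 0.321]], [[-114.9, -126.9, -26.7], [-0.0, 0.0, 0.401]], ]
[[[-31.1, -14.4, -5.3], [-0.0, 0.0, 0.08]], [[-62.1, -28.8, -10.7], [-0.0, 0.0, 0.16]], [[-93.2, -43.2, -16.0], [-0.0, 0.0, 0.241]], [[-124.3, -57.5, -21.4], [-0.0, 0.0, 0.321]], [[-155.4, -71.9, -26.7], [-0.0, 0.0, 0.401]], ]
[[[-34.2, -1.1, -5.4], [-0.0, 0.0, 0.08]], [[-68.4, -2.2, -10.7], [-0.0, 0.0, 0.16]], [[-102.7, -3.3, -16.1], [-0.0, 0.0, 0.241]], [[-136.9, -4.4, -21.4], [-0.0, 0.0, 0.321]], [[-171.1, -5.5, -26.8], [-0.0, 0.0, 0.401]], ]
[[[-31.9, 12.3, -5.4], [-0.0, 0.0, 0.08]], [[-63.9, 24.7, -10.7], [-0.0, 0.0, 0.16]], [[-95.8, 37.0, -16.1], [-0.0, 0.0, 0.241]], [[-127.7, 49.4, -21.5], [-0.0, 0.0, 0.321]], [[-159.7, 61.7, -26.8], [-0.0, 0.0, 0.401]], ]
```

Emit:
servo_tool(
  deltas=[
    [[-23,-25,-5],[0,0,0.08]],
    [[-46,-51,-11],[0,0,0.16]],
    [[-69,-76,-16],[0,0,0.24]],
    [[-92,-101,-21],[0,0,0.32]],
    [[-115,-127,-27],[0,0,0.4]],
  ],
  grip=-1,
)

```text
t: 0.82
ee_pos: [293.7, 416.9, 249.8]
orientation: [1.206, 2.901, -0.0]
ft_force: [1.1, 0.0, 0.6]
width: 87.3
grasp_force: 0.0
```

Emit:
servo_tool(
  deltas=[
    [[-31,-14,-5],[0,0,0.08]],
    [[-62,-29,-11],[0,0,0.16]],
    [[-93,-43,-16],[0,0,0.24]],
    [[-124,-57,-21],[0,0,0.32]],
    [[-155,-72,-27],[0,0,0.4]],
  ],
)

```text
t: 1.23
ee_pos: [352.5, 256.5, 277.1]
orientation: [1.759, 2.603, 0.001]
ft_force: [0.3, 0.6, -0.3]
width: 87.8
grasp_force: 0.0
```

Emit:
servo_tool(
  deltas=[
    [[-34,-1,-5],[0,0,0.08]],
    [[-68,-2,-11],[0,0,0.16]],
    [[-103,-3,-16],[0,0,0.24]],
    [[-137,-4,-21],[0,0,0.32]],
    [[-171,-6,-27],[0,0,0.4]],
  ],
)

```text
t: 1.65
ee_pos: [411.4, 95.6, 304.2]
orientation: [2.241, 2.201, 0.001]
ft_force: [0.3, 0.3, 0.0]
width: 87.7
grasp_force: 0.0
```

Emit:
servo_tool(
  deltas=[
    [[-32,12,-5],[0,0,0.08]],
    [[-64,25,-11],[0,0,0.16]],
    [[-96,37,-16],[0,0,0.24]],
    [[-128,49,-21],[0,0,0.32]],
    [[-160,62,-27],[0,0,0.4]],
  ],
)

```text
t: 2.07
ee_pos: [470.9, -65.4, 331.0]
orientation: [2.634, 1.712, 0.0]
ft_force: [-0.2, 0.1, -0.5]
width: 87.8
grasp_force: 0.0
```

Emit:
servo_tool(
  deltas=[
    [[0,0,0],[0,0,0]],
    [[0,0,0],[0,0,0]],
    [[0,0,0],[0,0,0]],
  ],
)

```text
t: 2.32
ee_pos: [470.4, -63.4, 330.4]
orientation: [-2.63, -1.717, 0.001]
ft_force: [-0.6, -0.1, 1.7]
width: 87.6
grasp_force: 0.0
```

```bash
python3 - <<'E'
from h import *
from plan import tool,plan
o=st();r=R.from_rotvec(o["orientation"]);print((r.inv()*tool(-.419)).as_rotvec())
p=get_image("wrist");C=cloud(p);cv2.imwrite("pics/wrist1.png",p["frame"])
for q in("hanger_grip","stand","gate"):
  for s in finder.silhouettes(q,p)[:1]:
    m=s["mask"]&(p["depth"]>0);X=C[m];print(q,s["score"],np.percentile(X,[2,50,98],axis=0).round(0).tolist())
    if q=="hanger_grip":
      for z0,z1 in((255,275),(200,215),(8,22)):
        Y=X[(X[:,2]>z0)&(X[:,2]<z1)]
        if len(Y)>5:print(z0,len(Y),cv2.minAreaRect(Y[:,:2].astype(np.float32)))
E
```

```text
{'t': np.float64(2.317), 'qpos': array([-0.159,  0.076,  1.832,  0.   ,  1.234,  0.255]), 'ee_pos': array([470.397, -63.418, 330.39 ]), 'orientation': array([-2.630e+00, -1.717e+00,  1.000e-03]), 'ft_force': array([-0.628, -0.111,  1.724]), 'moment': array([-0.015,  0.096, -0.056]), 'width': np.float64(87.635), 'grasp_force': np.float64(0.0)}
[-0.00084551 -0.00011435  0.00502102]
hanger_grip 0.94 [[429.0, -105.0, 5.0], [472.0, -49.0, 209.0], [516.0, -18.0, 269.0]]
255 612 ((468.8133544921875, -61.9786491394043), (33.84905242919922, 11.603824615478516), 66.34856414794922)
200 1616 ((468.62969970703125, -61.931610107421875), (75.61417388916016, 31.80120277404785), 66.47624206542969)
8 561 ((469.189453125, -62.009788513183594), (83.00016784667969, 92.33370971679688), 65.80835723876953)
stand 0.59 [[588.0, -215.0, 4.0], [632.0, -65.0, 6.0], [675.0, 107.0, 192.0]]
gate 0.61 [[632.0, -61.0, 202.0], [662.0, -48.0, 260.0], [674.0, -45.0, 262.0]]
```

Emit:
servo_tool(
  deltas=[
    [[0,-2,25],[0,0,0]],
    [[0,-2,50],[0,0,0]],
    [[0,-2,75],[0,0,0]],
    [[0,-2,95],[0,0,0]],
    [[0,-2,103],[0,0,0]],
  ],
)

```text
t: 2.93
ee_pos: [467.2, -61.7, 225.2]
orientation: [-2.627, -1.718, 0.005]
ft_force: [-0.7, -0.3, -0.7]
width: 87.7
grasp_force: 0.0
```

Emit:
servo_tool(
  deltas=[
    [[0,0,0],[0,0,0]],
    [[0,0,0],[0,0,0]],
    [[0,0,0],[0,0,0]],
    [[0,0,0],[0,0,0]],
    [[0,0,0],[0,0,0]],
  ],
  grip=1,
)

```text
t: 3.35
ee_pos: [469.7, -62.8, 228.8]
orientation: [2.629, 1.717, 0.002]
ft_force: [1.0, -0.7, 1.2]
width: 58.2
grasp_force: 0.0
```

Emit:
servo_tool(
  deltas=[
    [[0,0,0],[0,0,0]],
    [[0,0,0],[0,0,0]],
    [[0,0,0],[0,0,0]],
    [[0,0,0],[0,0,0]],
    [[0,0,0],[0,0,0]],
  ],
)

```text
t: 3.77
ee_pos: [469.0, -62.8, 227.7]
orientation: [2.631, 1.717, 0.0]
ft_force: [-0.3, 0.1, 0.4]
width: 24.5
grasp_force: 0.0
```

Emit:
servo_tool(
  deltas=[
    [[0,0,0],[0,0,0]],
    [[0,0,0],[0,0,0]],
    [[0,0,0],[0,0,0]],
    [[0,0,0],[0,0,0]],
    [[0,0,0],[0,0,0]],
  ],
)

```text
t: 4.18
ee_pos: [469.1, -62.8, 227.7]
orientation: [2.631, 1.717, 0.0]
ft_force: [-0.3, 0.2, 0.1]
width: 11.5
grasp_force: 30.0
```

Emit:
servo_tool(
  deltas=[
    [[0,0,-4],[0,0,0]],
    [[0,0,-12],[0,0,0]],
    [[0,0,-24],[0,0,0]],
    [[0,0,-38],[0,0,0]],
    [[0,0,-52],[0,0,0]],
  ],
)

```text
t: 4.6
ee_pos: [468.6, -62.7, 280.3]
orientation: [-2.63, -1.717, 0.001]
ft_force: [0.1, 1.0, -5.2]
width: 11.6
grasp_force: 30.0
```

Emit:
servo_tool(
  deltas=[
    [[0,0,-14],[0,0,0]],
    [[0,0,-30],[0,0,0]],
    [[0,0,-46],[0,0,0]],
    [[0,0,-60],[0,0,0]],
    [[0,0,-70],[0,0,0]],
  ],
)

```text
t: 5.02
ee_pos: [469.1, -62.8, 351.3]
orientation: [2.63, 1.717, 0.001]
ft_force: [0.4, 1.6, -4.5]
width: 11.9
grasp_force: 30.0
```

Emit:
servo_tool(
  deltas=[
    [[0,0,0],[0,0,0]],
    [[0,0,0],[0,0,0]],
    [[0,0,0],[0,0,0]],
    [[0,0,0],[0,0,0]],
  ],
)

```text
t: 5.35
ee_pos: [468.4, -62.7, 348.6]
orientation: [-2.629, -1.717, 0.002]
ft_force: [-0.3, 0.5, -3.9]
width: 11.8
grasp_force: 30.0
```

```bash
python3 - <<'E'
from h import *
from plan import tool,plan
o=st();r=R.from_rotvec(o["orientation"]);print((r.inv()*tool(-.4136)).as_rotvec())
p=get_image("side");C=cloud(p);cv2.imwrite("pics/side2.png",p["frame"])
for s in finder.silhouettes("hanger_grip",p)[:1]:
    m=s["mask"]&(p["depth"]>0);X=C[m];print(s["score"],np.percentile(X,[2,50,98],axis=0).round(0).tolist())
p=get_image("wrist");C=cloud(p);s=finder.silhouettes("hanger_grip",p)[0];X=C[s["mask"]&(p["depth"]>0)]
for z0,z1 in((200,450),(50,200),(310,340),(120,145)):
  Y=X[(X[:,2]>z0)&(X[:,2]<z1)]
  if len(Y)>5:print(z0,len(Y),cv2.minAreaRect(Y[:,:2].astype(np.float32)),np.percentile(Y[:,2],[5,95]))
E
```

```text
{'t': np.float64(5.35), 'qpos': array([-0.158,  0.057,  1.811,  0.   ,  1.275,  0.256]), 'ee_pos': array([468.374, -62.699, 348.608]), 'orientation': array([-2.629e+00, -1.717e+00,  2.000e-03]), 'ft_force': array([-0.348,  0.457, -3.853]), 'moment': array([-0.093,  0.063,  0.023]), 'width': np.float64(11.806), 'grasp_force': np.float64(29.992)}
[-0.00202314  0.00052682 -0.00039741]
0.78 [[421.0, -112.0, 126.0], [463.0, -73.0, 183.0], [513.0, -32.0, 389.0]]
200 5588 ((466.47747802734375, -49.19068908691406), (55.83232879638672, 80.72613525390625), 63.14942169189453) [255.7505832  389.52834028]
50 2766 ((467.5744323730469, -61.99767303466797), (84.04411315917969, 93.89241790771484), 66.20386505126953) [126.239104   188.16038893]
310 2325 ((476.1531677246094, -43.88518524169922), (36.3672981262207, 32.134681701660156), 66.17163848876953) [330.4215699  334.37899594]
120 2366 ((467.5744323730469, -61.99767303466797), (84.04411315917969, 93.89241790771484), 66.20386505126953) [126.17043406 141.52500072]
```

```bash
cat >> plan.py <<'E'
YAW=-.1597;TIP=.12;O=np.array([649.8,38.5,0]);u=np.array([-np.sin(YAW),np.cos(YAW),0]);n=np.array([np.cos(YAW),np.sin(YAW),0])
def tcp(s,x,h,d=52.7):   # wheels at stand (s,x), h above nominal bar top
    T=tool(YAW,TIP);W=O+s*u+x*n+[0,0,218-np.tan(.12)*s+h]
    return W-T.apply([0,0,d]),T
E
python3 - <<'E'
from h import *
from plan import *
o=ctrl.get_obs();p,T=tcp(-145,-90,62);print(p)
plan([468.6,-62.8,349],R.from_rotvec(o["orientation"]),p,T,10)
E
```

```text
[538.89029586 -84.11434354 349.80501901]
[[[0.9, 7.3, -0.1], [-0.002, -0.012, -0.025]], [[1.8, 14.6, -0.2], [-0.003, -0.024, -0.051]], [[2.6, 21.9, -0.3], [-0.005, -0.036, -0.076]], [[3.5, 29.2, -0.4], [-0.007, -0.048, -0.102]], [[4.4, 36.5, -0.4], [-0.008, -0.06, -0.127]], ]
[[[-0.1, 7.3, -0.1], [-0.002, -0.012, -0.025]], [[-0.1, 14.7, -0.1], [-0.003, -0.024, -0.051]], [[-0.2, 22.0, -0.2], [-0.005, -0.036, -0.076]], [[-0.2, 29.4, -0.2], [-0.007, -0.048, -0.102]], [[-0.3, 36.7, -0.3], [-0.008, -0.06, -0.127]], ]
```

Emit:
servo_tool(
  deltas=[
    [[1,7,0],[0,-0.012,-0.025]],
    [[2,15,0],[0,-0.024,-0.05]],
    [[3,22,0],[0,-0.036,-0.076]],
    [[4,29,0],[0,-0.048,-0.1]],
    [[4,37,0],[-0.008,-0.06,-0.127]],
  ],
)

```text
t: 5.97
ee_pos: [505.7, -74.1, 349.5]
orientation: [2.481, 1.86, -0.073]
ft_force: [-0.0, 0.5, -4.9]
width: 12.0
grasp_force: 30.0
```

Emit:
servo_tool(
  deltas=[
    [[0,7,0],[0,-0.012,-0.025]],
    [[0,15,0],[0,-0.024,-0.05]],
    [[0,22,0],[0,-0.036,-0.076]],
    [[0,29,0],[0,-0.048,-0.1]],
    [[0,37,0],[-0.008,-0.06,-0.127]],
  ],
)

```text
t: 6.38
ee_pos: [540.8, -84.6, 349.7]
orientation: [2.326, 1.987, -0.142]
ft_force: [-0.0, 0.0, -5.0]
width: 11.7
grasp_force: 30.0
```

Emit:
servo_tool(
  deltas=[
    [[0,0,0],[0,0,0]],
    [[0,0,0],[0,0,0]],
    [[0,0,0],[0,0,0]],
    [[0,0,0],[0,0,0]],
    [[0,0,0],[0,0,0]],
  ],
)

```text
t: 6.8
ee_pos: [539.7, -84.5, 350.0]
orientation: [2.329, 1.984, -0.14]
ft_force: [-0.1, -0.0, -4.7]
width: 12.1
grasp_force: 30.0
```

```bash
python3 - <<'E'
from h import *
from plan import *
o=st();r=R.from_rotvec(o["orientation"]);print((r.inv()*tool(YAW,TIP)).as_rotvec())
for nm in("wrist","side"):
    p=get_image(nm);C=cloud(p);cv2.imwrite(f"pics/{nm}3.png",p["frame"])
    X=C[p["depth"]>0];Q=X-O;s=Q@u;x=Q@n;top=218-np.tan(.12)*s
    for a in range(-200,160,30):
        k=(s>a)&(s<a+30)&(abs(x)<30)&(abs(X[:,2]-top)<9)
        if k.sum()>10:print(nm,a,k.sum(),"x",np.percentile(x[k],[3,97]).round(1),"dz",np.percentile((X[:,2]-top)[k],[50,80,97]).round(1))
    k=(abs(x)<14)&(X[:,2]-top>27)&(X[:,2]-top<36)&(s>-110)&(s<-60)
    if k.sum()>3:print("gate s",np.percentile(s[k],[5,50,95]))
    for h in finder.silhouettes("hanger_grip",p)[:1]:
        Y=C[h["mask"]&(p["depth"]>0)];Y=Y[(Y[:,2]>100)&(Y[:,2]<160)];q=Y-O
        print("tray",len(Y),np.percentile(q@n,[2,98]),np.percentile(q@u,[2,98]),np.percentile(Y[:,2],[2,98]))
E
```

```text
{'t': np.float64(6.8), 'qpos': array([-0.109,  0.184,  1.668, -0.125,  1.298,  0.085]), 'ee_pos': array([539.694, -84.497, 349.961]), 'orientation': array([ 2.329,  1.984, -0.14 ]), 'ft_force': array([-0.117, -0.047, -4.666]), 'moment': array([ 0.147,  0.004, -0.   ]), 'width': np.float64(12.11), 'grasp_force': np.float64(29.992)}
[ 0.00067289  0.00065165 -0.00031561]
wrist -200 393 x [-7.1  6.1] dz [-4.9 -4.3 -3.5]
wrist -170 425 x [-7.1  6.1] dz [-4.8 -4.3 -3.5]
wrist -140 466 x [-7.   6.1] dz [-4.9 -4.3 -3.6]
wrist -110 520 x [-7.1 28.3] dz [-4.9 -4.2 -2.7]
wrist -80 560 x [-7.   6.2] dz [-4.9 -4.2 -3.5]
wrist -50 635 x [-7.1  6.1] dz [-4.9 -4.3 -3.6]
wrist -20 686 x [-7.   6.2] dz [-5.  -4.2 -3.3]
wrist 10 126 x [-6.9  6. ] dz [-4.9 -4.2 -3.6]
gate s [-86.93769361 -85.19983005 -83.75504038]
tray 2423 [-134.15613035  -44.23740105] [-198.90273641 -122.60408019] [124.84626408 150.15940262]
side -200 129 x [-6.5  6.2] dz [-3.7 -3.  -2. ]
side -170 116 x [-6.5  6.6] dz [-3.8 -3.1 -2.4]
side -140 109 x [-6.6  6.8] dz [-4.1 -2.9 -2. ]
side -110 109 x [-6.7 29. ] dz [-3.8 -2.7  4.3]
side -80 93 x [-6.5  6.7] dz [-4.  -3.3 -2. ]
side -50 83 x [-6.4  6.9] dz [-3.7 -2.9 -2.1]
side -20 78 x [-6.2  6.6] dz [-3.6 -3.2 -2.2]
side 10 71 x [-6.3  6.7] dz [-3.8 -3.4 -2. ]
side 40 68 x [-6.3  6.7] dz [-3.9 -2.9 -2.4]
side 70 65 x [-6.3  6.9] dz [-3.7 -3.1 -1.9]
gate s [-90.34263489 -88.44182726 -85.27009939]
tray 1635 [-135.34823153  -44.39142135] [-208.40080697 -127.58703714] [127.29801235 158.39117729]
```

View pics/side3.png

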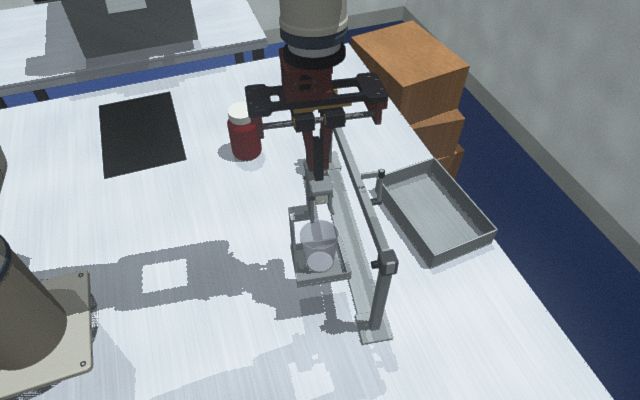

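Emit:
servo_tool(
  deltas=[
    [[0,0,8],[0,0,0]],
    [[0,0,18],[0,0,0]],
    [[0,0,24],[0,0,0]],
    [[0,6,24],[0,0,0]],
    [[0,18,24],[0,0,0]],
  ],
)

```text
t: 7.42
ee_pos: [556.4, -90.2, 325.0]
orientation: [2.33, 1.985, -0.143]
ft_force: [0.3, 0.0, -4.7]
width: 11.8
grasp_force: 30.0
```

Emit:
servo_tool(
  deltas=[
    [[0,14,0],[0,0,0]],
    [[0,30,0],[0,0,0]],
    [[0,46,0],[0,0,0]],
    [[0,60,0],[0,0,0]],
    [[0,71,0],[0,0,0]],
  ],
)

```text
t: 7.83
ee_pos: [628.9, -101.8, 325.6]
orientation: [2.329, 1.984, -0.14]
ft_force: [-0.5, -0.4, -4.2]
width: 12.4
grasp_force: 30.0
```

Emit:
servo_tool(
  deltas=[
    [[0,0,0],[0,0,0]],
    [[0,0,0],[0,0,0]],
    [[0,0,0],[0,0,0]],
    [[0,0,0],[0,0,0]],
    [[0,0,0],[0,0,0]],
  ],
)

```text
t: 8.25
ee_pos: [626.9, -101.4, 326.2]
orientation: [2.329, 1.984, -0.14]
ft_force: [-0.2, 0.2, -4.1]
width: 11.6
grasp_force: 30.0
```

```bash
python3 - <<'E'
from h import *
from plan import *
o=st();r=R.from_rotvec(o["orientation"]);print((r.inv()*tool(YAW,TIP)).as_rotvec())
W=o["ee_pos"]+r.apply([0,0,52.7]);q=W-O;print("wheels s,x,h",q@u,q@n,W[2]-218+np.tan(.12)*(q@u))
p=get_image("side");cv2.imwrite("pics/side4.png",cv2.resize(p["frame"][120:320,240:440],None,fx=3,fy=3)[:600])
E
```

```text
{'t': np.float64(8.25), 'qpos': array([-0.12 ,  0.346,  1.504, -0.125,  1.297,  0.074]), 'ee_pos': array([ 626.882, -101.395,  326.188]), 'orientation': array([ 2.329,  1.984, -0.14 ]), 'ft_force': array([-0.205,  0.214, -4.126]), 'moment': array([0.139, 0.048, 0.054]), 'width': np.float64(11.624), 'grasp_force': np.float64(29.992)}
[5.21673374e-04 7.34306373e-04 4.74326497e-06]
wheels s,x,h -148.10605557135844 -0.35218080158009357 38.013085595340144
```

View pics/side4.png

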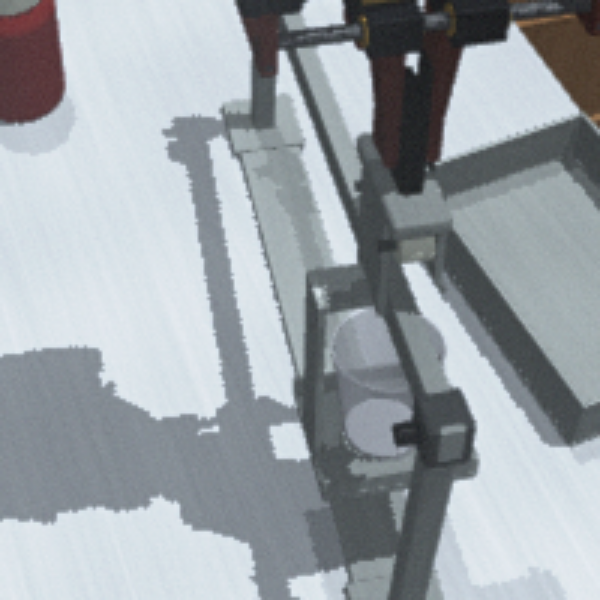

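Emit:
servo_tool(
  deltas=[
    [[1,0,8],[0,0,0]],
    [[2,0,17],[0,0,0]],
    [[3,0,25],[0,0,0]],
    [[4,0,31],[0,0,0]],
    [[4,0,34],[0,0,0]],
  ],
)

```text
t: 8.72
ee_pos: [626.6, -101.4, 289.9]
orientation: [2.33, 1.985, -0.143]
ft_force: [0.5, 0.8, -3.6]
width: 11.9
grasp_force: 30.0
```

Emit:
servo_tool(
  deltas=[
    [[0,0,1],[0,0,0]],
    [[0,0,2],[0,0,0]],
    [[0,0,2],[0,0,0]],
    [[0,0,2],[0,0,0]],
  ],
)

```text
t: 9.05
ee_pos: [627.6, -101.9, 290.2]
orientation: [2.329, 1.984, -0.139]
ft_force: [-0.4, -0.2, -4.1]
width: 11.9
grasp_force: 30.0
```

Emit:
servo_tool(
  deltas=[
    [[0,0,0.5],[0,0,0]],
    [[0,0,1],[0,0,0]],
    [[0,0,1.5],[0,0,0]],
    [[0,0,1.5],[0,0,0]],
  ],
)

```text
t: 9.38
ee_pos: [627.3, -102.0, 288.3]
orientation: [2.329, 1.984, -0.14]
ft_force: [0.2, -0.1, -4.2]
width: 11.9
grasp_force: 30.0
```

Emit:
servo_tool(
  deltas=[
    [[0,0,0.3],[0,0,0]],
    [[0,0,0.6],[0,0,0]],
    [[0,0,1],[0,0,0]],
    [[0,0,1],[0,0,0]],
  ],
)

```text
t: 9.72
ee_pos: [627.3, -102.2, 287.2]
orientation: [2.329, 1.984, -0.14]
ft_force: [1.0, 0.7, -5.0]
width: 11.9
grasp_force: 30.0
```

Emit:
servo_tool(
  deltas=[
    [[0,0,0.3],[0,0,0]],
    [[0,0,0.6],[0,0,0]],
    [[0,0,1],[0,0,0]],
    [[0,0,1],[0,0,0]],
  ],
)

```text
t: 10.05
ee_pos: [627.3, -102.3, 286.3]
orientation: [2.329, 1.984, -0.14]
ft_force: [0.2, -1.0, -4.0]
width: 11.8
grasp_force: 30.0
```

Emit:
servo_tool(
  deltas=[
    [[0,0,0.3],[0,0,0]],
    [[0,0,0.6],[0,0,0]],
    [[0,0,0.8],[0,0,0]],
    [[0,0,0.8],[0,0,0]],
  ],
)

```text
t: 10.38
ee_pos: [627.3, -102.4, 285.5]
orientation: [2.329, 1.984, -0.14]
ft_force: [0.5, -0.4, -4.3]
width: 11.8
grasp_force: 30.0
```

```bash
python3 -c "from h import *;o=st()"
```

```text
{'t': np.float64(10.383), 'qpos': array([-0.122,  0.381,  1.548, -0.129,  1.22 ,  0.083]), 'ee_pos': array([ 627.27 , -102.366,  285.501]), 'orientation': array([ 2.329,  1.984, -0.14 ]), 'ft_force': array([ 0.519, -0.383, -4.314]), 'moment': array([ 0.175,  0.066, -0.012]), 'width': np.float64(11.772), 'grasp_force': np.float64(29.992)}
```

Emit:
servo_tool(
  deltas=[
    [[0,0,0.3],[0,0,0]],
    [[0,0,0.6],[0,0,0]],
    [[0,0,0.8],[0,0,0]],
    [[0,0,0.8],[0,0,0]],
  ],
)

```text
t: 10.72
ee_pos: [627.3, -102.5, 284.8]
orientation: [2.329, 1.984, -0.14]
ft_force: [-0.2, -0.1, -4.5]
width: 12.3
grasp_force: 30.0
```

Emit:
servo_tool(
  deltas=[
    [[0,0,0.2],[0,0,0]],
    [[0,0,0.4],[0,0,0]],
    [[0,0,0.6],[0,0,0]],
    [[0,0,0.6],[0,0,0]],
  ],
)

```text
t: 11.05
ee_pos: [627.2, -102.5, 284.1]
orientation: [2.329, 1.984, -0.14]
ft_force: [0.0, 0.4, -3.8]
width: 11.7
grasp_force: 30.0
```

Emit:
servo_tool(
  deltas=[
    [[0,0,0.2],[0,0,0]],
    [[0,0,0.4],[0,0,0]],
    [[0,0,0.6],[0,0,0]],
    [[0,0,0.6],[0,0,0]],
  ],
)

```text
t: 11.38
ee_pos: [627.2, -102.6, 283.5]
orientation: [2.329, 1.984, -0.14]
ft_force: [-1.1, 0.0, -4.3]
width: 12.2
grasp_force: 30.0
```

Emit:
servo_tool(
  deltas=[
    [[0,0,0.2],[0,0,0]],
    [[0,0,0.4],[0,0,0]],
    [[0,0,0.4],[0,0,0]],
    [[0,0,0.4],[0,0,0]],
  ],
)

```text
t: 11.72
ee_pos: [627.3, -102.6, 283.4]
orientation: [2.329, 1.984, -0.14]
ft_force: [-1.0, 0.4, -1.6]
width: 11.6
grasp_force: 30.0
```

Emit:
servo_tool(
  deltas=[
    [[0,0,0.1],[0,0,0]],
    [[0,0,0.2],[0,0,0]],
    [[0,0,0.2],[0,0,0]],
    [[0,0,0.2],[0,0,0]],
    [[0,0,0.2],[0,0,0]],
  ],
)

```text
t: 12.13
ee_pos: [627.3, -102.6, 283.4]
orientation: [2.329, 1.984, -0.14]
ft_force: [-2.5, 1.5, 1.9]
width: 11.9
grasp_force: 30.0
```

Emit:
servo_tool(
  deltas=[
    [[0,0,0],[0,0,0]],
    [[0,0,0],[0,0,0]],
    [[0,0,0],[0,0,0]],
    [[0,0,0],[0,0,0]],
    [[0,0,0],[0,0,0]],
  ],
)

```text
t: 12.55
ee_pos: [627.3, -102.6, 283.3]
orientation: [2.329, 1.984, -0.14]
ft_force: [-2.9, 1.8, 5.5]
width: 12.2
grasp_force: 30.0
```

```bash
python3 - <<'E'
from h import *
from plan import *
o=st();r=R.from_rotvec(o["orientation"])
W=o["ee_pos"]+r.apply([0,0,52.7]);q=W-O;print("wheels s,x,h",q@u,q@n,W[2]-218+np.tan(.12)*(q@u))
G=o["ee_pos"]-r.apply([0,0,12.3])-O;print("grip",G@u,G@n)
E
```

```text
{'t': np.float64(12.55), 'qpos': array([-0.122,  0.382,  1.55 , -0.129,  1.215,  0.083]), 'ee_pos': array([ 627.329, -102.644,  283.35 ]), 'orientation': array([ 2.329,  1.984, -0.14 ]), 'ft_force': array([-2.944,  1.824,  5.547]), 'moment': array([ 0.32 ,  0.783, -0.079]), 'width': np.float64(12.21), 'grasp_force': np.float64(29.995)}
wheels s,x,h -149.2665470531303 0.3113692977854896 -4.965086942250725
grip -141.4403625598321 0.24834685142484858
```

Emit:
servo_tool(
  deltas=[
    [[0,0,-0.3],[0,0,0]],
    [[0,0,-0.3],[0,0,0]],
    [[0,0,-0.3],[0,0,0]],
  ],
)

```text
t: 12.8
ee_pos: [627.3, -102.6, 283.4]
orientation: [2.329, 1.984, -0.14]
ft_force: [-3.1, 2.1, 3.7]
width: 11.8
grasp_force: 30.0
```

Emit:
servo_tool(
  deltas=[
    [[0,0,-0.2],[0,0,0]],
    [[0,0,-0.2],[0,0,0]],
    [[1,0,-0.2],[0,0,0]],
    [[2,0,-0.2],[0,0,0]],
    [[4,0,-0.2],[0,0,0]],
  ],
)

```text
t: 13.22
ee_pos: [627.9, -98.8, 282.9]
orientation: [2.329, 1.984, -0.14]
ft_force: [-2.1, 0.9, 3.4]
width: 11.9
grasp_force: 30.0
```

Emit:
servo_tool(
  deltas=[
    [[2,0,0],[0,0,0]],
    [[4,0,0],[0,0,0]],
    [[6,0,0],[0,0,0]],
    [[8,0,0],[0,0,0]],
    [[10,0,0],[0,0,0]],
  ],
)

```text
t: 13.63
ee_pos: [629.5, -88.6, 281.7]
orientation: [2.329, 1.984, -0.14]
ft_force: [-1.1, 0.0, 1.9]
width: 11.8
grasp_force: 30.0
```

Emit:
servo_tool(
  deltas=[
    [[2,0,0],[0,0,0]],
    [[4,0,0],[0,0,0]],
    [[6,0,0],[0,0,0]],
    [[8,0,0],[0,0,0]],
    [[10,0,0],[0,0,0]],
  ],
)

```text
t: 14.05
ee_pos: [631.0, -79.5, 280.6]
orientation: [2.329, 1.983, -0.141]
ft_force: [-1.4, -2.2, 1.8]
width: 11.7
grasp_force: 30.0
```

Emit:
servo_tool(
  deltas=[
    [[2,0,0],[0,0,0]],
    [[4,0,0],[0,0,0]],
    [[6,0,0],[0,0,0]],
    [[8,0,0],[0,0,0]],
    [[10,0,0],[0,0,0]],
  ],
)

```text
t: 14.47
ee_pos: [632.7, -69.4, 279.4]
orientation: [2.329, 1.984, -0.141]
ft_force: [-1.1, -4.5, 1.2]
width: 11.7
grasp_force: 30.0
```

Emit:
servo_tool(
  deltas=[
    [[2,0,0],[0,0,0]],
    [[4,0,0],[0,0,0]],
    [[6,0,0],[0,0,0]],
    [[8,0,0],[0,0,0]],
    [[10,0,0],[0,0,0]],
  ],
)

```text
t: 14.88
ee_pos: [634.3, -59.1, 278.1]
orientation: [2.329, 1.984, -0.14]
ft_force: [-0.4, -4.2, -0.0]
width: 12.2
grasp_force: 30.0
```

Emit:
servo_tool(
  deltas=[
    [[2,0,0],[0,0,0]],
    [[4,0,0],[0,0,0]],
    [[6,0,0],[0,0,0]],
    [[8,0,0],[0,0,0]],
    [[10,0,0],[0,0,0]],
  ],
)

```text
t: 15.3
ee_pos: [635.8, -49.2, 276.9]
orientation: [2.329, 1.984, -0.14]
ft_force: [-1.1, -1.3, 0.1]
width: 11.7
grasp_force: 30.0
```

```bash
python3 - <<'E'
from h import *
from plan import *
o=st();r=R.from_rotvec(o["orientation"]);print((r.inv()*tool(YAW,TIP)).as_rotvec())
W=o["ee_pos"]+r.apply([0,0,52.7]);q=W-O;print("wheels s,x,h",q@u,q@n,W[2]-218+np.tan(.12)*(q@u))
p=get_image("scene");cv2.imwrite("pics/scene5.png",cv2.resize(p["frame"][120:320,180:500],None,fx=2.4,fy=2.4))
E
```

```text
{'t': np.float64(15.3), 'qpos': array([-0.038,  0.396,  1.544, -0.127,  1.218,  0.167]), 'ee_pos': array([635.841, -49.224, 276.915]), 'orientation': array([ 2.329,  1.984, -0.14 ]), 'ft_force': array([-1.13 , -1.315,  0.053]), 'moment': array([-0.275,  0.095,  0.081]), 'width': np.float64(11.705), 'grasp_force': np.float64(29.998)}
[6.26405683e-04 2.62602970e-04 6.49980954e-05]
wheels s,x,h -95.15043448721694 0.2017464089849561 -4.877319589475302
```

View pics/scene5.png

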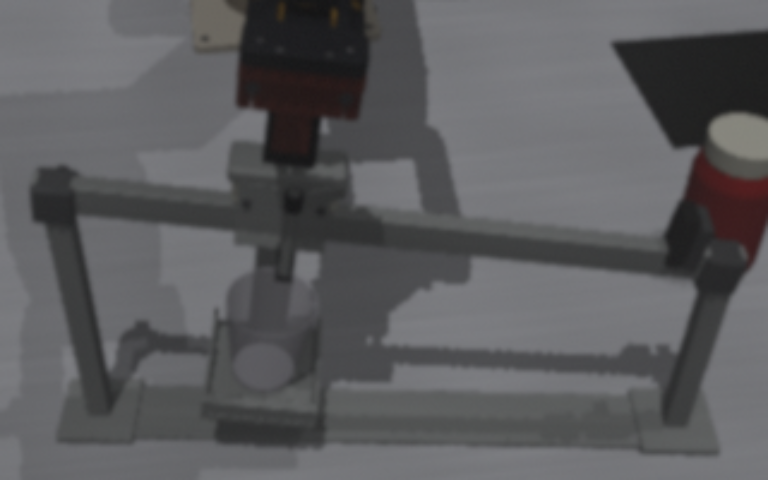

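Emit:
servo_tool(
  deltas=[
    [[2,0,0],[0,0,0]],
    [[4,0,0],[0,0,0]],
    [[6,0,0],[0,0,0]],
    [[9,0,0],[0,0,0]],
    [[12,0,0],[0,0,0]],
  ],
)

```text
t: 15.77
ee_pos: [637.7, -37.6, 275.5]
orientation: [2.329, 1.984, -0.14]
ft_force: [-1.2, -1.5, 0.1]
width: 11.7
grasp_force: 30.0
```

Emit:
servo_tool(
  deltas=[
    [[3,0,0],[0,0,0]],
    [[6,0,0],[0,0,0]],
    [[9,0,0],[0,0,0]],
    [[12,0,0],[0,0,0]],
    [[15,0,0],[0,0,0]],
  ],
)

```text
t: 16.18
ee_pos: [640.1, -22.9, 273.7]
orientation: [2.329, 1.984, -0.14]
ft_force: [-1.7, -1.7, 0.5]
width: 11.8
grasp_force: 30.0
```

Emit:
servo_tool(
  deltas=[
    [[3,0,0],[0,0,0]],
    [[6,0,0],[0,0,0]],
    [[9,0,0],[0,0,0]],
    [[12,0,0],[0,0,0]],
    [[15,0,0],[0,0,0]],
  ],
)

```text
t: 16.6
ee_pos: [642.5, -8.2, 271.9]
orientation: [2.329, 1.984, -0.14]
ft_force: [-1.8, -2.3, 0.5]
width: 12.1
grasp_force: 30.0
```

Emit:
servo_tool(
  deltas=[
    [[3,0,0],[0,0,0]],
    [[6,0,0],[0,0,0]],
    [[9,0,0],[0,0,0]],
    [[12,0,0],[0,0,0]],
    [[15,0,0],[0,0,0]],
  ],
)

```text
t: 17.02
ee_pos: [644.8, 6.5, 270.1]
orientation: [2.329, 1.984, -0.14]
ft_force: [-1.5, -0.5, -0.9]
width: 11.9
grasp_force: 30.0
```

Emit:
servo_tool(
  deltas=[
    [[3,0,0],[0,0,0]],
    [[6,0,0],[0,0,0]],
    [[9,0,0],[0,0,0]],
    [[12,0,0],[0,0,0]],
    [[15,0,0],[0,0,0]],
  ],
)

```text
t: 17.43
ee_pos: [647.2, 21.2, 268.3]
orientation: [2.329, 1.984, -0.14]
ft_force: [-2.1, -0.7, 1.1]
width: 11.4
grasp_force: 30.0
```

Emit:
servo_tool(
  deltas=[
    [[3,0,0],[0,0,0]],
    [[6,0,0],[0,0,0]],
    [[9,0,0],[0,0,0]],
    [[12,0,0],[0,0,0]],
    [[15,0,0],[0,0,0]],
  ],
)

```text
t: 17.85
ee_pos: [649.7, 36.1, 266.5]
orientation: [2.329, 1.984, -0.14]
ft_force: [-0.4, 0.4, 0.4]
width: 11.8
grasp_force: 30.0
```

Emit:
servo_tool(
  deltas=[
    [[3,0,0],[0,0,0]],
    [[6,0,0],[0,0,0]],
    [[8,0,0],[0,0,0]],
    [[9,0,0],[0,0,0]],
    [[9,0,0],[0,0,0]],
  ],
)

```text
t: 18.27
ee_pos: [651.1, 44.7, 265.4]
orientation: [2.329, 1.984, -0.14]
ft_force: [0.3, -0.8, 0.4]
width: 12.0
grasp_force: 30.0
```

Emit:
servo_tool(
  deltas=[
    [[0,0,0],[0,0,0]],
    [[0,0,0],[0,0,0]],
    [[0,0,0],[0,0,0]],
  ],
)

```text
t: 18.52
ee_pos: [651.0, 44.3, 265.5]
orientation: [2.329, 1.984, -0.14]
ft_force: [0.0, 0.4, 1.1]
width: 12.1
grasp_force: 30.0
```

```bash
python3 - <<'E'
from h import *
from plan import *
o=st();r=R.from_rotvec(o["orientation"]);print((r.inv()*tool(YAW,TIP)).as_rotvec())
W=o["ee_pos"]+r.apply([0,0,52.7]);q=W-O;print("wheels s,x,h",q@u,q@n,W[2]-218+np.tan(.12)*(q@u))
p=get_image("scene");cv2.imwrite("pics/scene6.png",cv2.resize(p["frame"][120:320,180:500],None,fx=2.4,fy=2.4))
E
```

```text
{'t': np.float64(18.517), 'qpos': array([ 0.105,  0.438,  1.508, -0.124,  1.23 ,  0.308]), 'ee_pos': array([651.008,  44.3  , 265.489]), 'orientation': array([ 2.329,  1.984, -0.14 ]), 'ft_force': array([0.017, 0.416, 1.115]), 'moment': array([ 0.256,  0.094, -0.003]), 'width': np.float64(12.08), 'grasp_force': np.float64(29.992)}
[ 0.00083034  0.00065104 -0.00021167]
wheels s,x,h -0.42424382587258375 0.3143861363110402 -4.8793126842052175
```

View pics/scene6.png

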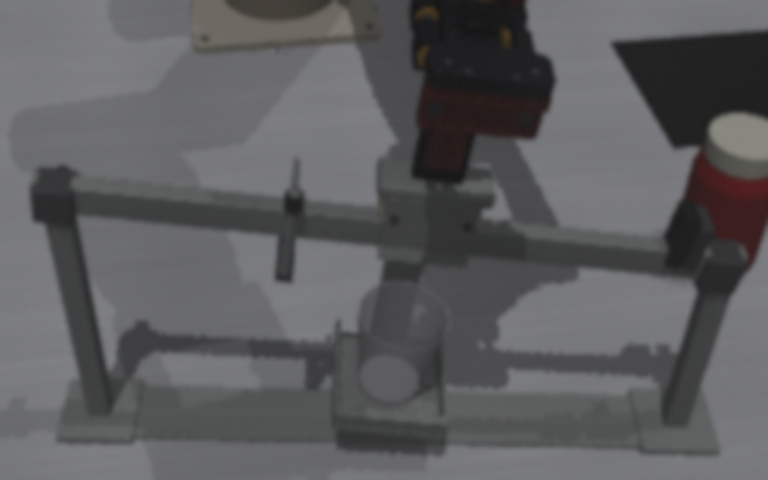

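Emit:
servo_tool(
  deltas=[
    [[0,0,0],[0,0,0]],
    [[0,0,0],[0,0,0]],
    [[0,0,0],[0,0,0]],
    [[0,0,0],[0,0,0]],
    [[0,0,0],[0,0,0]],
  ],
  grip=-1,
)

```text
t: 18.98
ee_pos: [651.0, 44.3, 265.4]
orientation: [2.329, 1.984, -0.14]
ft_force: [-0.6, -0.8, -0.3]
width: 42.1
grasp_force: 0.0
```

Emit:
servo_tool(
  deltas=[
    [[0,0,0],[0,0,0]],
    [[0,0,0],[0,0,0]],
    [[0,0,0],[0,0,0]],
    [[0,0,0],[0,0,0]],
    [[0,0,0],[0,0,0]],
  ],
)

```text
t: 19.4
ee_pos: [651.0, 44.4, 265.4]
orientation: [2.329, 1.984, -0.14]
ft_force: [-0.3, -0.1, -0.2]
width: 75.1
grasp_force: 0.0
```

Emit:
servo_tool(
  deltas=[
    [[0,0,0],[0,0,0]],
    [[0,0,0],[0,0,0]],
    [[0,0,0],[0,0,0]],
    [[0,0,0],[0,0,0]],
    [[0,0,0],[0,0,0]],
  ],
)

```text
t: 19.82
ee_pos: [650.9, 44.4, 265.4]
orientation: [2.329, 1.984, -0.14]
ft_force: [0.0, -0.4, -0.7]
width: 87.8
grasp_force: 0.0
```

```bash
python3 - <<'E'
from h import *
from plan import *
o=st()
p=get_image("scene");C=cloud(p);cv2.imwrite("pics/scene7.png",cv2.resize(p["frame"][120:320,180:500],None,fx=2.4,fy=2.4))
h=finder.silhouettes("hanger_grip",p)[0];X=C[h["mask"]&(p["depth"]>0)];q=X-O;print(h["score"],np.percentile(q@u,[2,50,98]),np.percentile(q@n,[2,98]),np.percentile(X[:,2],[2,98]))
E
```

```text
{'t': np.float64(19.817), 'qpos': array([ 0.105,  0.438,  1.508, -0.124,  1.23 ,  0.308]), 'ee_pos': array([650.924,  44.411, 265.384]), 'orientation': array([ 2.329,  1.984, -0.14 ]), 'ft_force': array([ 0.009, -0.441, -0.729]), 'moment': array([-0.031,  0.053, -0.011]), 'width': np.float64(87.782), 'grasp_force': np.float64(0.0)}
0.75 [ 43.01198317  95.58532024 136.47031255] [-41.09703117  51.40844288] [ 15.93741535 292.04921165]
```

View pics/scene7.png

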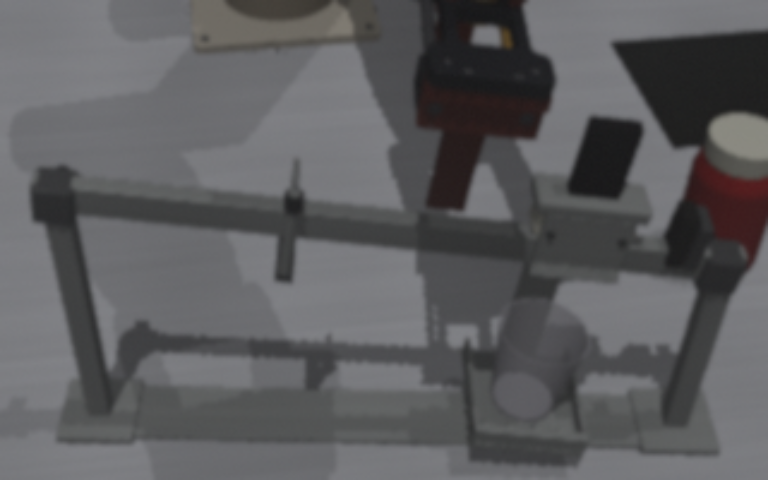

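Emit:
servo_tool(
  deltas=[
    [[0,0,-10],[0,0,0]],
    [[0,0,-30],[0,0,0]],
    [[-10,0,-50],[0,0,0]],
    [[-20,0,-70],[0,0,0]],
    [[-25,0,-80],[0,0,0]],
  ],
)

```text
t: 20.33
ee_pos: [649.4, 29.0, 351.5]
orientation: [2.328, 1.982, -0.135]
ft_force: [1.2, -0.1, 1.1]
width: 87.9
grasp_force: 0.0
```

Emit:
servo_tool(
  deltas=[
    [[0,0,0],[0,0,0]],
    [[0,0,0],[0,0,0]],
    [[0,0,0],[0,0,0]],
    [[0,0,0],[0,0,0]],
    [[0,0,0],[0,0,0]],
  ],
)

```text
t: 20.75
ee_pos: [648.0, 29.7, 346.4]
orientation: [2.33, 1.985, -0.143]
ft_force: [-0.3, -0.9, -0.3]
width: 87.7
grasp_force: 0.0
```

Emit:
servo_tool(
  deltas=[
    [[0,0,0],[0,0,0]],
    [[0,0,0],[0,0,0]],
    [[0,0,0],[0,0,0]],
    [[0,0,0],[0,0,0]],
    [[0,0,0],[0,0,0]],
  ],
)

```text
t: 21.17
ee_pos: [648.5, 29.4, 347.8]
orientation: [2.329, 1.984, -0.14]
ft_force: [-0.6, 0.7, 0.6]
width: 87.5
grasp_force: 0.0
```

Emit:
servo_tool(
  deltas=[
    [[0,0,0],[0,0,0]],
    [[0,0,0],[0,0,0]],
    [[0,0,0],[0,0,0]],
    [[0,0,0],[0,0,0]],
    [[0,0,0],[0,0,0]],
  ],
)

```text
t: 21.58
ee_pos: [648.5, 29.4, 347.9]
orientation: [2.329, 1.984, -0.14]
ft_force: [0.2, -0.4, 0.9]
width: 87.8
grasp_force: 0.0
```

Emit:
servo_tool(
  deltas=[
    [[0,0,0],[0,0,0]],
    [[0,0,0],[0,0,0]],
    [[0,0,0],[0,0,0]],
    [[0,0,0],[0,0,0]],
    [[0,0,0],[0,0,0]],
  ],
)

```text
t: 22.0
ee_pos: [648.5, 29.4, 347.8]
orientation: [2.329, 1.984, -0.14]
ft_force: [0.2, 0.5, 0.5]
width: 88.1
grasp_force: 0.0
```

```bash
cat > look.py <<'E'
from h import *
from plan import *
import sys
print(ctrl.get_obs()["t"])
P=[get_image("scene")]
for _ in range(3):P.append(get_image("scene"))
for p in(P[0],P[3]):
    C=cloud(p);h=finder.silhouettes("hanger_grip",p)[0];X=C[h["mask"]&(p["depth"]>0)];q=X-O;print(h["score"],np.percentile(q@u,[2,50,98]).round(1),np.percentile(q@n,[2,98]).round(1),np.percentile(X[:,2],[2,98]).round(1))
    T=q[(X[:,2]>240)];print("tab s",(T@u).mean(),"x",(T@n).mean())
p=P[3];print(ctrl.get_obs()["t"],"diff",np.abs(P[0]["frame"].astype(int)-P[3]["frame"])[150:320,380:540].mean())
cv2.imwrite(sys.argv[1],cv2.resize(p["frame"][120:320,180:500],None,fx=2.4,fy=2.4))
E
python3 look.py pics/scene8.png
```

```text
22.0
0.71 [ 65.3 118.  156.8] [-40.7  49.8] [ 27.6 289.6]
tab s 130.34616207097662 x 4.186589042030986
0.56 [ 65.1 118.1 160.7] [-42.4  49.7] [  3.9 289.6]
tab s 129.76352437546595 x 3.832342700454953
22.3 diff 0.545563725490196
```

View pics/scene8.png

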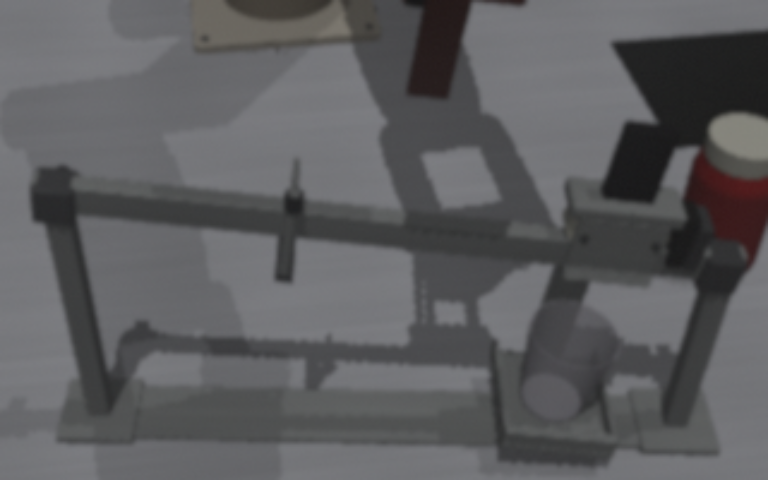

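The hanger stands against the stop (px ~690, 230) and the gate lies shut across the bar (px ~293, 200). I'll wait a little longer before handing in.

Emit:
servo_tool(
  deltas=[
    [[0,0,0],[0,0,0]],
    [[0,0,0],[0,0,0]],
    [[0,0,0],[0,0,0]],
    [[0,0,0],[0,0,0]],
    [[0,0,0],[0,0,0]],
  ],
)

```text
t: 22.72
ee_pos: [648.5, 29.4, 347.8]
orientation: [2.329, 1.984, -0.14]
ft_force: [-0.3, -0.7, -0.3]
width: 87.8
grasp_force: 0.0
```

Emit:
servo_tool(
  deltas=[
    [[0,0,0],[0,0,0]],
    [[0,0,0],[0,0,0]],
    [[0,0,0],[0,0,0]],
    [[0,0,0],[0,0,0]],
    [[0,0,0],[0,0,0]],
  ],
)

```text
t: 23.13
ee_pos: [648.5, 29.4, 347.9]
orientation: [2.329, 1.984, -0.14]
ft_force: [0.3, -0.8, -0.9]
width: 87.9
grasp_force: 0.0
```

Emit:
servo_tool(
  deltas=[
    [[0,0,0],[0,0,0]],
    [[0,0,0],[0,0,0]],
    [[0,0,0],[0,0,0]],
    [[0,0,0],[0,0,0]],
    [[0,0,0],[0,0,0]],
  ],
)

```text
t: 23.55
ee_pos: [648.5, 29.4, 347.8]
orientation: [2.329, 1.984, -0.14]
ft_force: [-0.1, -0.3, 0.9]
width: 87.8
grasp_force: 0.0
```

```bash
python3 look.py pics/scene9.png; python3 -c "
from h import *
print(close_job())"
```

```text
23.55
0.86 [ 64.9 117.8 156.7] [-41.   49.8] [ 27.8 289.5]
tab s 130.20074892200074 x 3.7124697014077297
0.6 [ 65.1 117.4 156. ] [-40.6  49.8] [ 28.3 289.5]
tab s 129.5552723219 x 3.900304238048726
23.85 diff 0.5461029411764706
the job is handed in; nothing more can be done
None
```

The hanger was set on the bar, pushed out through the gate and let go; it rolled down and rests against the rubber stop with the gate shut, and the job was handed in at about 24 s (no verdict was returned).

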